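Clear the shaker platform and refit it on its drive pin

ROBOT

A 7-joint arm with a two-finger parallel gripper is mounted at the origin on the work surface. World frame = base frame: x ahead of the robot, y to its left, z up, the work surface at z = 0. Lengths are in m, angles in degrees, forces in N, time in s.
With the tool pointing down it reaches from about 0.425 to 0.975 m from the base axis. Payload 16.7 kg.
Tool frame: the origin (TCP) lies at the very end of the fingers, on their centre line; the grasp point (between the pads) lies 19 mm behind it; z points along the fingers, y is the direction in which the jaws open and shut (so a half turn about z gives the same grasp; the last joint's range is limited). The gripper opens to 85 mm and grips with 20 to 120 N. Pads are 22 mm wide; open, the fingers measure 114 mm over their backs; the gripper's body (76 mm by 85 mm) begins 54 mm behind the grasp point. The pads swing forward as they close: fully open they stand 13 mm farther back than shut.
Start: joints at [-84.253, 24.414, 4.234, 92.017, -1.954, 63.644, -3.845], TCP at [0.167, 0.654, 0.231] pointing down, gripper open.
Joint ranges: [-163.25, 163.25], [-28.42, 122.38], [-70.27, 78.77], [12.13, 141.07], [-58.53, 238.53], [9.26, 117.41], [-156.51, 156.51]. Speed limits (degrees/s): [108.29, 108.29, 136.94, 136.94, 172.46, 172.46, 172.46].

INTERFACE

Orientations are given as [roll, pitch, yaw] about the fixed x, y, z axes, in that order (R = Rz(yaw) Ry(pitch) Rx(roll)).
In Python, from plant import sensors, cams, job gives the robot as it stands.
- The arm moves only by the shell command python3 -m jog 'ROWS' [OPENING] [FORCE]. ROWS is JSON, one flat list of numbers, 6 for each row, row after row: the shift along the tool's x, y, z in cm, then the turn, a rotation vector about the tool's x, y, z in rad. In form: [dx, dy, dz, ax, ay, az, dx, dy, dz, ax, ay, az, ...]. A call has 1 to 8 rows; each row is the pose to reach, as a shift and turn from the pose commanded when the call began, along the tool's axes at that moment; what a row does not reach only later rows make up. A row lasts 1/10 s, in which the tool goes at most 50 mm and 8.59 degrees, less where a joint would pass 70% of its speed; a pose out of reach is approached as far as the arm can. A call with a gripper value outside its range is refused whole. OPENING is the opening, from 0 (shut) to 1 (fully open), set as the call begins (- or left out, the last holds). The fingers move at their own pace and stop on an object; FORCE is the grip in N (left out, the last holds). Time passes only in rows, so rows that repeat a pose let the fingers close. It gives the time, the measured TCP pose, the force and the opening at its end, in the units of the state.
- sensors.state(): the state, without advancing time (a new reading comes with each control period).
- cams.grab_frame(name): name is "side" or "top"; returns the picture (480x640x3 uint8, red, green, blue); there is no depth.
- cams.camera_params(name): a dict with "fx", "fy", "cx", "cy" (pixels), "view" (4x4, takes a point from world to camera coordinates). Camera axes: x right, y down, z forward; pixel columns grow to the right and rows downward; lengths in m; the calibration is good to about 2 mm. A picture is of the moment at which its call begins. camera_params takes no time and is no camera call.
- job.finish_job(): hands the job in, once; it reports no verdict.
The state is a dict: "time": time; "q": joint angles; "joint_vel": joint speeds; "effort": joint torques, N m; "tool_pos": TCP position; "tcp_rot": TCP orientation; "ft_force": force on the tool from outside, world axes, zero at the start; "ft_torque": the same for the moment, N m; "finger_gap": finger opening in m.
Only numpy, scipy, OpenCV 4.12 (cv2) and the standard library are available. Lean on these libraries where they do the work, as an engineer would, in place of code of your own. Each camera call takes 0.05 s, during which the arm holds its last target. There are 200 camera calls.

TASK

Take the shaker's platform by its handle and tip the three used caps off its open end into the white discard tub, without touching the caps. Then set the platform down between the shaker's guides at their front end, slide it back until it drops over the drive pin hidden underneath, and press it down until it sits fully home on both guide runners. Finish while still holding the handle and pressing the platform home, so that the locking screws can be tightened; leave everything else on the bench as it stands.

Things in the scene. Friction and masses are not known exactly. Their poses are not given: they have to be found in the camera images.
- platform: the shaker's lift-off platform, loose: bare aluminium tray 190 (x) x 130 (y), 0.42 kg (+-20 %), floor 5 thick; rim 16 high from the underside, 3 thick, on both long sides and the rear (+x) end; front (-x) end open. Origin: centre of the underside, z up. At the origin a round hole, 22 dia, 18 deep, chamfer 2, opens downward into a hub (60 x 60, 24 high above the underside); unseen from above
- handle (a point): centre of the bridge handle's bar over the hub, 54 above the platform's underside: bar along the platform's y, 12 thick (x), 14 high, 96 long, on two posts at y = +-44 (80 clear between them). Axes as the platform's
- open_end (a point): middle of the platform's open (-x) end, on the floor's upper face, 95 from the centre. The metal is smooth: caps on it, and it on the shaker, have a friction coefficient of about 0.35 (+-20 %); pushing it along the guides over the pin takes up to about 7 N
- cap0: used black screw cap, 28 dia x 15 high, 12 g, lying on the platform's floor in front of the handle (x from -70 to -54 of the platform's centre). Origin: centre of its underside
- cap1: second such cap
- cap2: third such cap
- tub: white open discard tub, 200 (x) x 230 (y), 100 high, walls 4 thick, does not move. Origin: centre of its underside. It and the platform may lie in either of two places
- shaker: white bench shaker 340 (x) x 190 (y), housing 75 high, does not move; front (-x) end has the dark control panel, x is the slide direction from front to rear. Origin: centre of its underside
- guides (a point): point above the shaker's origin, midway between its two guide runners, level with their tops, 87 above the bench; axes as the shaker's. Runners: 16 wide, centred at y = +-55, from x = -150 to 135. Beside them upright lips, inner faces 136 apart (the platform is 130 wide), 22 above the runners, then flaring outward up to 31; rear stop at x = 135
- guides_front (a point): front end of the guides, on the centre line, level with the runners' tops (x = -150 of point guides). A platform set down with its open end flush here has its centre at x = -55; it covers the pin and rides on the pin's nose
- pin_slot (a point): middle of the slot on the centre line (x = 5 of point guides). The drive pin in it, 16 dia, round-nosed, top 14 above the runners, stands anywhere from 20 in front of this point to 20 behind it (not reported) and does not give. A sprung collar round it, 40 dia, stands 4 above the runners: it carries the dropped-on platform (yields from 6 N) and is flush with the runners at 9 N, weight included
- culture_a: culture bottle, upright, 38 dia x 115 tall, loose; bystander. Origin: centre of its underside
- culture_b: second culture bottle, upright, 38 dia x 115 tall, loose; bystander. Origin: centre of its underside
- tipbox: closed pipette tip box 85 x 120 x 62 high, loose; bystander. Origin: centre of its underside
- pen: marker pen 130 long, 14 thick, lying, loose; bystander. Origin: centre of its underside
- beaker: glass beaker 68 dia x 85 tall, loose; bystander. Origin: centre of its underside

How it is judged:
By the outcome, as a careful person would: the job done as asked, in the order asked, and still so for the second after the job is handed in, while the arm keeps its last pose, push and grip.
It also fails if it takes over 64 s, if anything falls off the work surface, if the arm or the gripper's body presses on something with over 40 N, if the wrist force passes 120 N, or if a joint passes its speed limit or range.

## Working session

There is one attempt and no reset: what is moved stays moved. The work goes in short steps, Python scripts to look and compute and a shell command to move; the robot and the scene stay as the last step left them, time stands still between calls to the robot, and variables do not carry over. Pictures are saved under pics/ and viewed, about 8 in all and at most 12, crops included, and the job is handed in when it is done.

```bash
ls; mkdir -p pics; python3 - <<'E'
from plant import sensors,cams
import cv2,numpy as np
print(sensors.state())
for n in("top","side"):
    f=cams.grab_frame(n); cv2.imwrite(f"pics/{n}0.png",f[:,:,::-1]); p=cams.camera_params(n); print(n,p)
E
```

```text
pics
{'time': 0.0, 'q': array([-84.25385317,  24.45136709,   4.22949922,  92.05403792,
        -1.95406827,  63.64451773,  -3.84456081]), 'joint_vel': array([ 0.02685403, -0.05336876, -0.02274006,  0.00144684,  0.01148815,
       -0.05999544, -0.05252262]), 'effort': array([ 9.18870173e-04, -9.49845886e+01,  3.76125723e+00, -4.63498521e+01,
        1.91862165e-02,  1.04726380e-02,  8.15937210e-05]), 'tool_pos': array([0.16676207, 0.65362801, 0.23057583]), 'tcp_rot': array([-1.79922333e+02,  4.86867060e-03,  1.65687796e+02]), 'ft_force': array([ 1.00797142,  0.23525672, -0.94735845]), 'ft_torque': array([-0.02153717, -0.00145836, -0.03802274]), 'finger_gap': 0.0855493053611251}
top {'fx': 467.5097201444792, 'fy': 467.5097201444792, 'cx': 323.15318896805366, 'cy': 242.04561688221997, 'view': array([[ 2.88951438e-04, -9.99065584e-01,  4.32189311e-02,
         6.00254421e-03],
       [-9.92631845e-01, -5.52335149e-03, -1.21043437e-01,
         5.67729992e-01],
       [ 1.21169046e-01, -4.28655116e-02, -9.91705909e-01,
         9.01410810e-01],
       [ 0.00000000e+00,  0.00000000e+00,  0.00000000e+00,
         1.00000000e+00]])}
side {'fx': 623.9062390392666, 'fy': 623.9062390392666, 'cx': 325.9027343152419, 'cy': 243.15380203268546, 'view': array([[ 0.89197639, -0.45202151, -0.00739448, -0.48542694],
       [-0.30365342, -0.58692296, -0.75054383,  0.24439801],
       [ 0.33492197,  0.67171273, -0.6607793 ,  1.03450051],
       [ 0.        ,  0.        ,  0.        ,  1.        ]])}
```

View pics/top0.png

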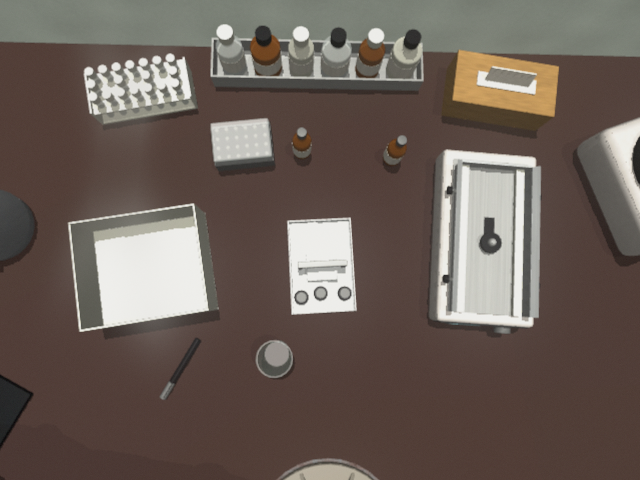

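View pics/side0.png

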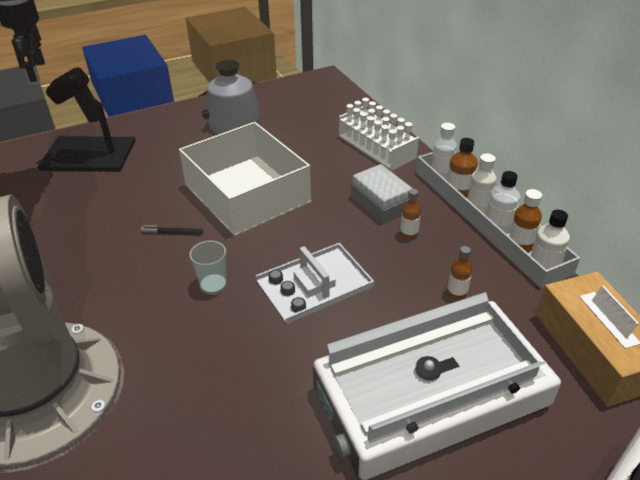

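Top view: the platform is at about (322,265) with its caps at (301,297), (321,293) and (345,293) on the open, robot-facing end. The tub is at about (143,267), and the shaker at about (487,240) with its front towards the robot and the pin at about (490,242). The side view agrees. I'll zoom in to pick precise features.

```bash
cat > h.py <<'E'
import numpy as np
from plant import cams
def cast(n,uv,z):
    p=cams.camera_params(n);V=p["view"];R,t=V[:3,:3],V[:3,3]
    c=-R.T@t;d=R.T@np.array([(uv[0]-p["cx"])/p["fx"],(uv[1]-p["cy"])/p["fy"],1])
    return c+d*(z-c[2])/d[2]
def proj(n,X):
    p=cams.camera_params(n);V=p["view"];c=V[:3,:3]@np.array(X)+V[:3,3]
    return np.array([p["cx"]+p["fx"]*c[0]/c[2],p["cy"]+p["fy"]*c[1]/c[2]])
E
python3 - <<'E'
import cv2,numpy as np
from h import *
a=cv2.imread("pics/top0.png")
P=cv2.resize(a[210:325,280:365],None,fx=4,fy=4,interpolation=cv2.INTER_CUBIC)
S=cv2.resize(a[145:335,425:550],None,fx=3.1,fy=3.1,interpolation=cv2.INTER_CUBIC)
m=np.zeros((590,760,3),np.uint8);m[:P.shape[0],:P.shape[1]]=P;m[:S.shape[0],350:350+S.shape[1]]=S
cv2.imwrite("pics/crop.png",m)
hsv=cv2.cvtColor(a,cv2.COLOR_BGR2HSV);w=((hsv[:,:,2]>90)).astype(np.uint8)
for nm,(x0,y0,x1,y1) in dict(plat=(280,205,365,325),tub=(60,195,225,335)).items():
    s=np.zeros_like(w);s[y0:y1,x0:x1]=w[y0:y1,x0:x1]
    c=max(cv2.findContours(s,0,2)[0],key=cv2.contourArea)
    print(nm,cv2.minAreaRect(c),cv2.boxPoints(cv2.minAreaRect(c)).tolist())
    for q in cv2.boxPoints(cv2.minAreaRect(c)): print(cast("top",q,.016 if nm=="plat" else .1).round(4))
E
```

```text
plat ((325.4332275390625, 265.5984191894531), (98.07933807373047, 74.81997680664062), 87.27368927001953) [[285.7330017089844, 218.3936767578125], [360.4682922363281, 214.8348388671875], [365.1334533691406, 312.80316162109375], [290.3981628417969, 316.36199951171875]]
[0.6183 0.0835 0.016 ]
[ 0.6269 -0.0702  0.016 ]
[ 0.427  -0.0777  0.016 ]
[0.4201 0.0723 0.016 ]
tub ((139.13958740234375, 259.45428466796875), (135.01316833496094, 156.38726806640625), 85.91438293457031) [[56.33502197265625, 197.69033813476562], [212.32485961914062, 186.54818725585938], [221.94415283203125, 321.2182312011719], [65.95431518554688, 332.3603820800781]]
[0.639  0.5008 0.1   ]
[0.663  0.2177 0.1   ]
[0.4146 0.1934 0.1   ]
[0.3956 0.4676 0.1   ]
```

View pics/crop.png

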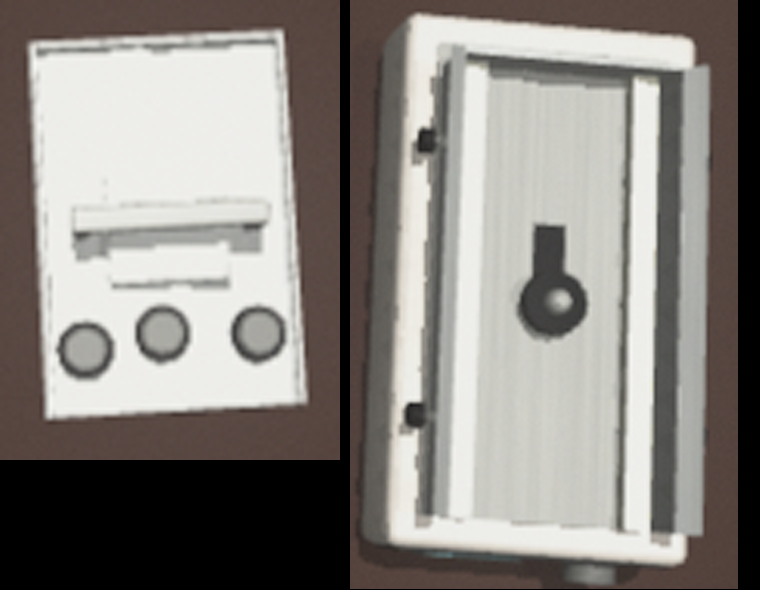

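The crop shows the platform corners at about (287,220.5), (351,218), (357,311) and (291.5,314.5), and the bar's top face centred at about (323,264.5). On the shaker it shows two white runners, with the pin nose at about (492,242). Next I'll convert these to world coordinates, using edge profiles for the runners.

```bash
python3 - <<'E'
import cv2,numpy as np
from h import *
a=cv2.imread("pics/top0.png");g=cv2.cvtColor(a,cv2.COLOR_BGR2GRAY).astype(float)
P=lambda x,y:(x/4+280-.375,y/4+210-.375)
S=lambda x,y:((x-350)/3.1+425-.34,y/3.1+145-.34)
pc=[cast("top",P(*q),.016)for q in((28,42),(283,31),(307,403),(46,418))]
for q in pc:print("plat",q.round(4))
c=np.mean(pc,0);ax=(pc[0]+pc[1]-pc[2]-pc[3])/2;print("c",c.round(4),"len",np.linalg.norm(ax),"yaw",np.degrees(np.arctan2(ax[1],ax[0])),"width",np.linalg.norm(pc[0]-pc[1]),np.linalg.norm(pc[2]-pc[3]))
b=[cast("top",P(*q),.061)for q in((73,221),(270,213.5))];d=b[0]-b[1]
print("bar",np.mean(b,0).round(4),np.linalg.norm(d),"yaw",np.degrees(np.arctan2(-d[0],d[1])))
for q in((86,350),(162,333),(259,333)):print("cap",cast("top",P(*q),.020).round(4))
for n,q in dict(pin=(559,301),collar=(552,303)).items():print(n,cast("top",S(*q),.1 if n=="pin" else .091).round(4))
print("stop/front y: runner ends",[cast("top",S(*q),.087).round(4).tolist() for q in((476,66),(647,78),(461,518),(636,532))])
# runner inner edges
L=[];R=[]
for r in range(172,308,8):
    row=g[r];
    l=[c for c in range(455,478)];dl=np.diff(row[455:478]);i=np.argmin(dl);L.append(cast("top",(455+i+.5,r),.087))
    dr=np.diff(row[505:525]);j=np.argmax(dr);R.append(cast("top",(505+j+.5,r),.087))
L=np.array(L);R=np.array(R)
for E in(L,R):
    for _ in range(2):
        f=np.polyfit(E[:,0],E[:,1],1);e=E[:,1]-np.polyval(f,E[:,0]);E=E[abs(e)<.003]
    print("edge y@.55",np.polyval(f,.55).round(4),"yaw",np.degrees(np.arctan(f[0])),len(E))
for q in((69,225),(194,206),(216,313),(80,329)):print("tub",cast("top",q,.1).round(4))
E
```

```text
plat [0.6147 0.0817 0.016 ]
plat [ 0.6215 -0.0492  0.016 ]
plat [ 0.4319 -0.0601  0.016 ]
plat [0.4245 0.0709 0.016 ]
c [0.5231 0.0108 0.016 ] len 0.190202665336306 yaw 3.2615622604444825 width 0.1311008391862766 0.13113670901963118
bar [0.5218 0.0099 0.061 ] 0.09536670454838934 yaw 2.3835680633354714
cap [0.4583 0.0511 0.02  ]
cap [0.4667 0.0131 0.02  ]
cap [ 0.4668 -0.0357  0.02  ]
pin [ 0.562  -0.3091  0.1   ]
collar [ 0.5619 -0.3084  0.091 ]
stop/front y: runner ends [[0.7125, -0.2679, 0.087], [0.7061, -0.3774, 0.087], [0.4308, -0.2482, 0.087], [0.4223, -0.3558, 0.087]]
edge y@.55 -0.2637 yaw -4.324592474591416 17
edge y@.55 -0.3568 yaw -4.125142145732646 17
tub [0.5884 0.4748 0.1   ]
tub [0.6257 0.2503 0.1   ]
tub [0.4293 0.2044 0.1   ]
tub [0.4014 0.4435 0.1   ]
```

Measurements are consistent with the given sizes:

| Item | Position (m) | Yaw |
|---|---|---|
| Platform centre | (0.523, 0.010) | 3° |
| Guide line | y = -0.3103 at x = 0.55 | -4.2° |
| Guides origin | about (0.575, -0.312) | – |
| Pin | about (0.562, -0.310), guides x about -13 | – |
| Tub centre | about (0.512, 0.343) | – |

First move is to above the handle.

```bash
cat > d.py <<'E'
import sys,numpy as np
from plant import sensors
from scipy.spatial.transform import Rotation as R
# args x y z platform_yaw tilt(deg, open end down)
x,y,z,yaw,t=map(float,sys.argv[1:6]);s=sensors.state()
R0=R.from_euler('xyz',s["tcp_rot"],degrees=True)
Rt=R.from_euler('z',yaw,degrees=True)*R.from_euler('y',-t,degrees=True)*R.from_euler('z',90,degrees=True)*R.from_euler('x',180,degrees=True)
print("cm",(R0.inv().apply(np.array([x,y,z])-s["tool_pos"])*100).round(2),"rad",(R0.inv()*Rt).as_rotvec().round(4))
print(s["time"],s["tool_pos"].round(4),s["tcp_rot"].round(2),"F",s["ft_force"].round(1),"T",s["ft_torque"].round(2),"gap",round(s["finger_gap"],4),"q",s["q"].round(0))
E
python3 -m jog '[-50.3,-53.6,8,0,0,1.269,-50.3,-53.6,8,0,0,1.269,-50.3,-53.6,8,0,0,1.269,-50.3,-53.6,8,0,0,1.269,-50.3,-53.6,8,0,0,1.269,-50.3,-53.6,8,0,0,1.269,-50.3,-53.6,8,0,0,1.269,-50.3,-53.6,8,0,0,1.269]' 1 100
python3 d.py 0.522 0.010 0.12 3 0
```

```text
time: 0.9
tool_pos: [0.3593, 0.3038, 0.1878]
tcp_rot: [-180.0, -0.0, 96.6]
ft_force: [1.1, 0.2, 0.2]
finger_gap: 0.0855
cm [-31.06  12.79   6.77] rad [-0.0001 -0.0003  0.0626]
0.9 [0.3593 0.3038 0.1878] [-1.7999e+02 -1.0000e-02  9.6590e+01] F [1.1 0.2 0.2] T [-0.02 -0.09  0.02] gap 0.0855 q [-70.   8.  24. 121.  -4.  51. -37.]
```

```bash
python3 -m jog '[-31.1,12.8,6.8,0,0,0.063,-31.1,12.8,6.8,0,0,0.063,-31.1,12.8,6.8,0,0,0.063,-31.1,12.8,6.8,0,0,0.063,-31.1,12.8,6.8,0,0,0.063,-31.1,12.8,6.8,0,0,0.063,-31.1,12.8,6.8,0,0,0.063,-31.1,12.8,6.8,0,0,0.063]'
python3 d.py 0.5225 0.0105 0.036 3 0
python3 - <<'E'
import cv2
from plant import cams
from h import *
f=cams.grab_frame("side")[:,:,::-1];cv2.imwrite("pics/s1.png",cv2.resize(f[180:360,220:460],None,fx=3,fy=3))
print(proj("side",(.5225,.0105,.061)))
E
```

```text
time: 1.7
tool_pos: [0.5247, 0.0066, 0.1192]
tcp_rot: [-180.0, 0.2, 92.9]
ft_force: [-0.5, -0.5, 0.6]
finger_gap: 0.0856
cm [ 0.43 -0.2   8.32] rad [-0.0002  0.0027 -0.0015]
1.7 [0.5247 0.0066 0.1192] [-1.7999e+02  1.5000e-01  9.2910e+01] F [-0.5 -0.5  0.6] T [0.06 0.06 0.01] gap 0.0856 q [-35.  21.  33. 119. -16.  45.  11.]
[312.87206007 261.07850968]
```

View pics/s1.png

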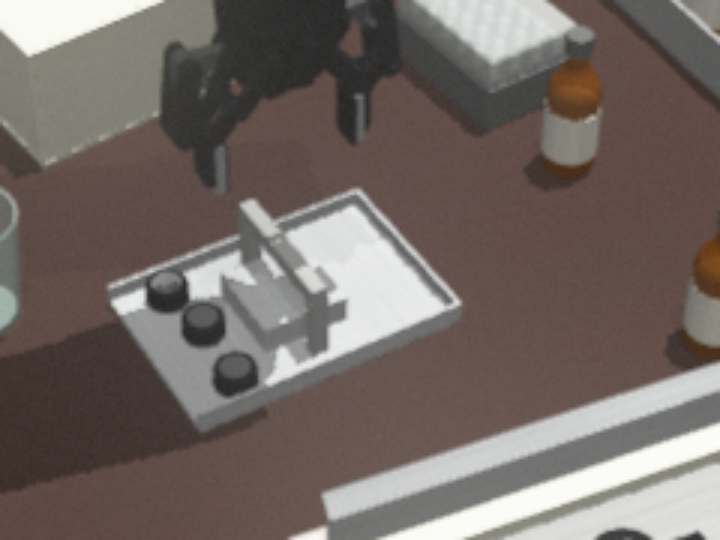

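The open jaws straddle the bar (bar mid at crop (283,245), predicted (279,243)) and the three caps are clear. Descend and grip.

```bash
python3 -m jog '[0.4,-0.2,3,0,0.003,-0.001,0.4,-0.2,5.5,0,0.003,-0.001,0.4,-0.2,7.5,0,0.003,-0.001,0.4,-0.2,8.3,0,0.003,-0.001,0.4,-0.2,8.3,0,0.003,-0.001,0.4,-0.2,8.3,0,0.003,-0.001]'
python3 d.py 0.5225 0.0105 0.036 3 0
python3 -m jog '[0,0,0,0,0,0,0,0,0,0,0,0,0,0,0,0,0,0,0,0,0,0,0,0,0,0,0,0,0,0,0,0,0,0,0,0,0,0,0,0,0,0,0,0,0,0,0,0]' 0 100
python3 d.py 0.5225 0.0105 0.036 3 0
```

```text
time: 2.35
tool_pos: [0.5215, 0.0167, 0.0378]
tcp_rot: [180.0, -0.2, 93.4]
ft_force: [0.6, -1.3, -0.9]
finger_gap: 0.0857
cm [-0.62  0.06  0.17] rad [ 0.0005 -0.0031  0.0069]
2.35 [0.5215 0.0167 0.0378] [179.97  -0.18  93.4 ] F [ 0.6 -1.3 -0.9] T [0.04 0.01 0.01] gap 0.0857 q [-31.  28.  28. 121. -23.  35.  16.]
time: 3.15
tool_pos: [0.5215, 0.0164, 0.0375]
tcp_rot: [180.0, -0.2, 93.4]
ft_force: [-2.4, 0.5, 10.6]
finger_gap: 0.0103
cm [-0.59  0.07  0.15] rad [ 0.0004 -0.0033  0.0065]
3.15 [0.5215 0.0164 0.0375] [179.97  -0.19  93.38] F [-2.4  0.5 10.6] T [0.1  0.53 0.07] gap 0.0103 q [-31.  28.  27. 121. -23.  35.  16.]
```

```bash
python3 -m jog '[0,0,-0.5,0,0,0,0,0,-1.5,0,0,0,0,0,-3,0,0,0,0,0,-5,0,0,0,0,0,-7.5,0,0,0,0,0,-10,0,0,0,0,0,-12.5,0,0,0,0,0,-14.5,0,0,0]' - 110
python3 -m jog '[0,0,-1.5,0,0,0,0,0,-2.5,0,0,0,0,0,-2.8,0,0,0,0,0,-2.8,0,0,0,0,0,-2.8,0,0,0]'
python3 d.py 0.595 0.349 0.205 4 0
python3 - <<'E'
import cv2
from plant import cams
cv2.imwrite("pics/s2.png",cams.grab_frame("side")[:,:,::-1])
E
```

```text
time: 3.95
tool_pos: [0.5212, 0.0156, 0.1844]
tcp_rot: [179.9, -0.2, 93.3]
ft_force: [0.3, 1.1, -4.2]
finger_gap: 0.0103
time: 4.45
tool_pos: [0.5208, 0.0158, 0.2095]
tcp_rot: [-179.9, -0.2, 93.4]
ft_force: [-0.5, 0.8, -5.0]
finger_gap: 0.0097
cm [32.82  9.37  0.53] rad [-0.001  -0.0027 -0.0109]
4.45 [0.5208 0.0158 0.2095] [-1.7994e+02 -1.6000e-01  9.3380e+01] F [-0.5  0.8 -5. ] T [-0.02  0.02  0.02] gap 0.0097 q [-40.  13.  37. 115.  -9.  55.   5.]
```

View pics/s2.png

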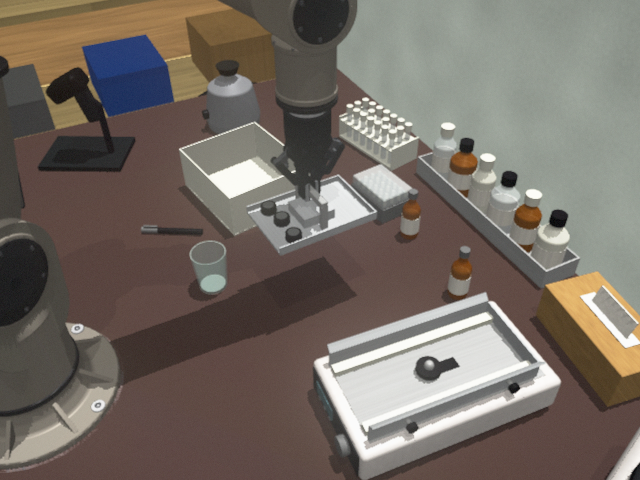

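The platform is held level with all three caps aboard. Carry it gently to the tub.

```bash
python3 -m jog '[0.5,0.1,0,0,0,0,2,0.5,0,0,0,0,4.3,1.2,0,0,0,0,7.5,2.1,0,0,0,0,11,3.1,0,0,0,0,14.5,4.1,0,0,0,0,18,5.1,0,0,0,0,21.5,6.1,0,0,0,0]'
python3 -m jog '[3.3,1,0.1,0,0,0,6,1.8,0.2,0,0,0,8.2,2.4,0.3,0,0,0,9.8,2.8,0.4,0,0,0,10.8,3.1,0.4,0,0,0,11.3,3.3,0.4,0,0,0,11.3,3.3,0.4,0,0,0]'
python3 d.py 0.595 0.349 0.205 4 0
python3 d.py 0.595 0.349 0.205 4 45
```

```text
time: 5.3
tool_pos: [0.5692, 0.2371, 0.2101]
tcp_rot: [-180.0, -0.2, 93.4]
ft_force: [0.1, 0.2, -5.2]
finger_gap: 0.0102
time: 6.0
tool_pos: [0.5958, 0.3488, 0.2069]
tcp_rot: [-180.0, -0.2, 93.4]
ft_force: [-0.3, -0.5, -6.0]
finger_gap: 0.0098
cm [ 0.02 -0.08  0.19] rad [-0.0001 -0.0027 -0.0109]
6.0 [0.5958 0.3488 0.2069] [-1.7999e+02 -1.5000e-01  9.3370e+01] F [-0.3 -0.5 -6. ] T [ 0.02 -0.07 -0.01] gap 0.0098 q [-56.  29.  29.  92. -16.  62. -19.]
cm [ 0.02 -0.08  0.19] rad [-0.7855  0.0018 -0.0114]
6.0 [0.5958 0.3488 0.2069] [-1.7999e+02 -1.5000e-01  9.3370e+01] F [-0.3 -0.5 -6. ] T [ 0.02 -0.07 -0.01] gap 0.0098 q [-56.  29.  29.  92. -16.  62. -19.]
```

```bash
python3 -m jog '[0,0,0,-0.05,0,0,0,0,0,-0.13,0,0,0,0,0,-0.22,0,0,0,0,0,-0.32,0,0,0,0,0,-0.43,0,0,0,0,0,-0.54,0,0,0,0,0,-0.65,0,0,0,0,0,-0.75,0,0]'
python3 -m jog '[0,0,0,-0.06,0,0,0,0,0,-0.1,0,0,0,0,0,-0.1,0,0,0,0,0,-0.1,0,0,0,0,0,-0.1,0,0]'
python3 d.py 0.595 0.349 0.205 4 45
python3 - <<'E'
import cv2,numpy as np
from plant import cams
s=cams.grab_frame("side")[90:300,150:420,::-1];t=cams.grab_frame("top")[180:400,40:310,::-1]
cv2.imwrite("pics/s3.png",np.hstack([cv2.resize(s,(400,311)),cv2.resize(t,(382,311))]))
E
```

```text
time: 6.8
tool_pos: [0.596, 0.347, 0.2074]
tcp_rot: [137.5, -0.3, 93.2]
ft_force: [1.9, 0.6, -7.7]
finger_gap: 0.0101
time: 7.3
tool_pos: [0.596, 0.3475, 0.2062]
tcp_rot: [131.9, -0.2, 93.3]
ft_force: [-0.1, -0.1, -3.9]
finger_gap: 0.0096
cm [ 0.15 -0.15  0.01] rad [ 0.0537  0.0073 -0.011 ]
7.3 [0.596  0.3475 0.2062] [131.93  -0.17  93.26] F [-0.1 -0.1 -3.9] T [-0.03  1.69  0.03] gap 0.0096 q [ -98.   28.   59.  126.   74.    9. -118.]
```

View pics/s3.png

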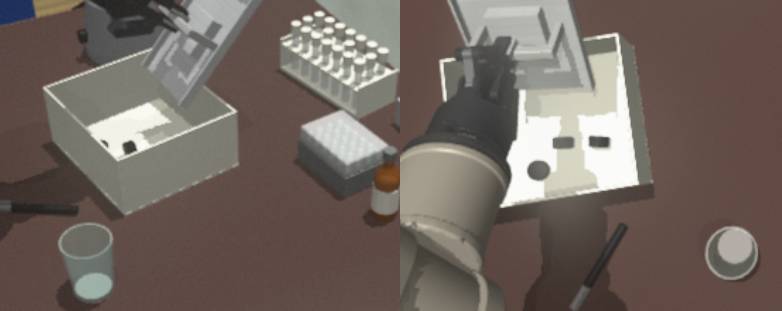

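All three caps are in the tub: two at crop (563,142) and (599,142), one at (538,170). The platform is empty. Tilt back level, raising a little.

```bash
python3 -m jog '[0,0,-0.5,0.06,0,0,0,0,-1,0.16,0,0,0,0,-1,0.28,0,0,0,0,-1,0.4,0,0,0,0,-1,0.52,0,0,0,0,-1,0.64,0,0,0,0,-1,0.75,0,0,0,0,-1,0.84,0,0]'
python3 -m jog '[0,0,0,0,0,0,0,0,0,0,0,0,0,0,0,0,0,0,0,0,0,0,0,0]'
python3 d.py 0.56 0.26 0.23 0 0
python3 d.py 0.5205 -0.303 0.23 -4.2 0
```

```text
time: 8.2
tool_pos: [0.5884, 0.3489, 0.2153]
tcp_rot: [177.9, -0.5, 93.4]
ft_force: [-0.2, -1.4, -6.2]
finger_gap: 0.0096
time: 8.6
tool_pos: [0.5876, 0.3487, 0.2131]
tcp_rot: [177.5, -0.1, 93.4]
ft_force: [-0.5, 0.5, -4.5]
finger_gap: 0.0098
cm [-8.69 -3.2  -1.84] rad [ 0.0433 -0.0027  0.0587]
8.6 [0.5876 0.3487 0.2131] [ 1.7752e+02 -8.0000e-02  9.3370e+01] F [-0.5  0.5 -4.5] T [ 0.06  0.1  -0.02] gap 0.0098 q [-44.  25.  10.  94.  -3.  59. -30.]
cm [-64.66 -10.44  -2.23] rad [ 0.0432 -0.0042  0.132 ]
8.6 [0.5876 0.3487 0.2131] [ 1.7752e+02 -8.0000e-02  9.3370e+01] F [-0.5  0.5 -4.5] T [ 0.06  0.1  -0.02] gap 0.0098 q [-44.  25.  10.  94.  -3.  59. -30.]
```

```bash
python3 -m jog '[-2,-0.3,-1,0.043,-0.004,0.132,-6,-1,-2,0.043,-0.004,0.132,-10.5,-1.7,-2.2,0.043,-0.004,0.132,-15,-2.4,-2.2,0.043,-0.004,0.132,-19.5,-3.1,-2.2,0.043,-0.004,0.132,-24,-3.9,-2.2,0.043,-0.004,0.132,-28.5,-4.6,-2.2,0.043,-0.004,0.132,-33,-5.3,-2.2,0.043,-0.004,0.132]'
python3 d.py 0.5205 -0.302 0.23 -4.2 0
```

```text
time: 9.4
tool_pos: [0.5528, 0.0147, 0.2329]
tcp_rot: [179.9, -0.0, 85.8]
ft_force: [0.4, -0.5, -4.1]
finger_gap: 0.0097
cm [-31.82  -0.9    0.28] rad [ 0.0012 -0.0004  0.0001]
9.4 [0.5528 0.0147 0.2329] [ 1.7993e+02 -2.0000e-02  8.5800e+01] F [ 0.4 -0.5 -4.1] T [ 0.01 -0.1   0.03] gap 0.0097 q [-24.  13.  18. 109.  -5.  59.  -8.]
```

```bash
python3 -m jog '[-4.5,-0.1,0,0,0,0,-9,-0.3,0,0,0,0,-13.5,-0.4,0,0,0,0,-18,-0.5,0,0,0,0,-22.5,-0.6,0,0,0,0,-27,-0.8,0,0,0,0,-30,-0.9,0,0,0,0,-31.5,-0.9,0.3,0,0,0]'
python3 -m jog '[-0.3,0,2,0,0,0,-0.3,0,5,0,0,0,-0.3,0,7,0,0,0,-0.3,0,7,0,0,0,-0.3,0,7,0,0,0]'
python3 d.py 0.5205 -0.302 0.16 -4.2 0
python3 - <<'E'
import cv2,numpy as np
from plant import cams
s=cams.grab_frame("side")[200:480,230:590,::-1];t=cams.grab_frame("top");cv2.imwrite("pics/top4.png",t[:,:,::-1]);t=t[130:350,400:580,::-1]
cv2.imwrite("pics/s4.png",np.hstack([cv2.resize(s,(450,350)),cv2.resize(t,(286,350))]))
E
```

```text
time: 10.2
tool_pos: [0.5202, -0.3004, 0.2304]
tcp_rot: [179.9, 0.1, 85.6]
ft_force: [0.9, -0.1, -3.7]
finger_gap: 0.0101
time: 10.7
tool_pos: [0.5211, -0.3005, 0.1604]
tcp_rot: [180.0, 0.0, 85.8]
ft_force: [0.7, 0.3, -4.7]
finger_gap: 0.0099
cm [-0.16 -0.05  0.04] rad [ 0.0003  0.0007 -0.0008]
10.7 [ 0.5211 -0.3005  0.1604] [1.7998e+02 4.0000e-02 8.5750e+01] F [ 0.7  0.3 -4.7] T [ 0.02 -0.03  0.04] gap 0.0099 q [  4.  23.  26. 107. -12.  53.  31.]
```

View pics/s4.png

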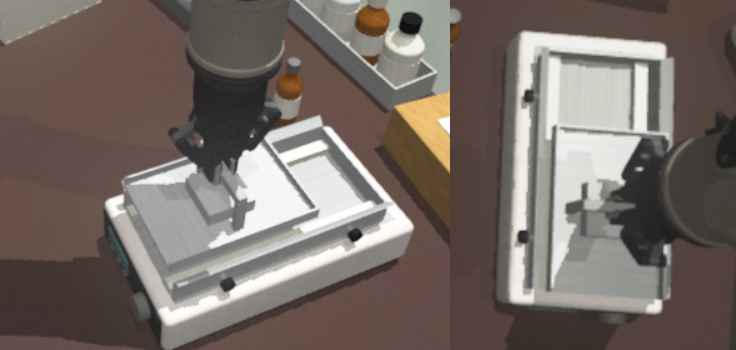

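The platform is held level over the guides' front part. I'll zoom in to check its lateral and yaw alignment in the grip.

```bash
python3 - <<'E'
import cv2
a=cv2.imread("pics/top4.png")
cv2.imwrite("pics/z4.png",cv2.resize(a[195:335,440:560],None,fx=4,fy=4,interpolation=cv2.INTER_CUBIC))
E
```

```text
(no output)
```

View pics/z4.png

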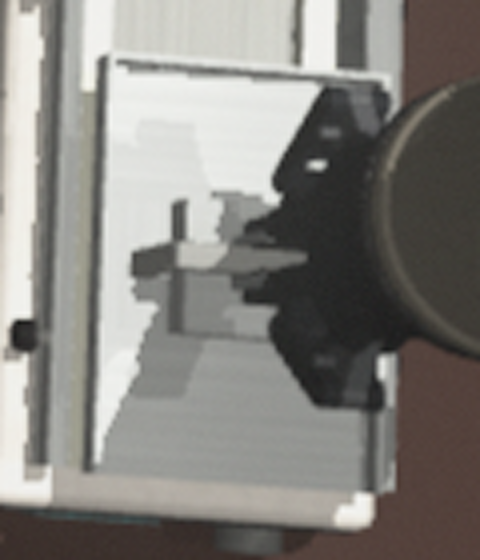

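```bash
python3 - <<'E'
from h import *
P=lambda x,y:(x/4+440-.375,y/4+195-.375)
RL,RR,FR,FL=[cast("top",P(*q),.139)for q in((106,57),(390,76),(396,490),(97,470))]
for q in(RL,RR,FR,FL):print(q.round(4))
c=(RL+RR+FR+FL)/4;print("c",c.round(4))
for a,b in((FL,RL),(FR,RR)):d=b-a;print(np.linalg.norm(d),np.degrees(np.arctan2(d[1],d[0])))
d=RL-RR;print(np.linalg.norm(d),np.degrees(np.arctan2(-d[0],d[1])));d=FL-FR;print(np.linalg.norm(d),np.degrees(np.arctan2(-d[0],d[1])))
u=np.array([.9973,-.0732]);n=np.array([.0732,.9973]);print("guide coords of c (x,y)",u@(c[:2]-[.5754,-.3122]),n@(c[:2]-[.5754,-.3122]))
E
```

```text
[ 0.6171 -0.2477  0.139 ]
[ 0.6094 -0.3789  0.139 ]
[ 0.4227 -0.3711  0.139 ]
[ 0.4316 -0.2367  0.139 ]
c [ 0.5202 -0.3086  0.139 ]
0.1858017172463218 -3.378149013846849
0.1868787396217466 -2.39082777400381
0.13142592070309628 -3.346534168707035
0.13464957975046157 -3.793780639030802
guide coords of c (x,y) -0.05534686691913408 -0.0004322212559993694
```

The platform centre is at guides (-55.3, -0.4) mm, so it's aligned. Lower it between the lips onto the pin nose; contact is expected near TCP z = 0.1385.

```bash
python3 -m jog '[0,0,0.6,0,0,0,0,0,1.2,0,0,0,0,0,1.6,0,0,0,0,0,1.8,0,0,0,0,0,1.8,0,0,0]'
python3 d.py 0.5205 -0.302 0.1385 -4.2 0
python3 -m jog '[0,0,0.1,0,0,0,0,0,0.2,0,0,0,0,0,0.3,0,0,0,0,0,0.4,0,0,0,0,0,0.4,0,0,0]'
python3 d.py 0.5205 -0.302 0.1385 -4.2 0
```

```text
time: 11.3
tool_pos: [0.5206, -0.301, 0.1413]
tcp_rot: [-179.9, 0.0, 85.7]
ft_force: [0.5, 0.2, -4.0]
finger_gap: 0.0095
cm [-0.1  -0.    0.28] rad [-0.001   0.0005 -0.0021]
11.3 [ 0.5206 -0.301   0.1413] [-1.7994e+02  3.0000e-02  8.5680e+01] F [ 0.5  0.2 -4. ] T [0.01 0.03 0.03] gap 0.0095 q [  4.  25.  25. 108. -13.  51.  32.]
time: 11.8
tool_pos: [0.521, -0.3012, 0.138]
tcp_rot: [180.0, 0.0, 85.7]
ft_force: [-1.2, 0.0, 1.2]
finger_gap: 0.0098
cm [-0.08 -0.05 -0.05] rad [ 0.0003  0.0007 -0.0021]
11.8 [ 0.521  -0.3012  0.138 ] [1.7998e+02 4.0000e-02 8.5680e+01] F [-1.2  0.   1.2] T [ 0.1   0.09 -0.03] gap 0.0098 q [  4.  25.  25. 108. -13.  50.  32.]
```

Contact is at z = 0.138, as predicted, so the platform is on the pin nose. Slide back along the guides (tool +y), then approach the pin in small steps.

```bash
python3 -m jog '[0,0.5,0,0,0,0,0,1,0,0,0,0,0,1.5,0,0,0,0,0,2,0,0,0,0,0,2.5,0,0,0,0,0,3,0,0,0,0,0,3.4,0,0,0,0,0,3.4,0,0,0,0]'
python3 d.py 0.562 -0.3045 0.1245 -4.2 0
```

```text
time: 12.6
tool_pos: [0.5558, -0.3035, 0.1376]
tcp_rot: [180.0, 0.0, 85.7]
ft_force: [3.2, -0.2, -0.8]
finger_gap: 0.0098
cm [-0.06  0.62  1.31] rad [ 0.0004  0.0008 -0.0013]
12.6 [ 0.5558 -0.3035  0.1376] [1.7998e+02 5.0000e-02 8.5730e+01] F [ 3.2 -0.2 -0.8] T [-0.16 -0.77  0.01] gap 0.0098 q [  4.  28.  25. 104. -14.  52.  31.]
```

```bash
for i in 1 2 3; do python3 -m jog '[0,0.1,0.05,0,0,0,0,0.2,0.05,0,0,0,0,0.2,0.05,0,0,0]'; python3 d.py 0.562 -0.3045 0.1245 -4.2 0; done
```

```text
time: 12.9
tool_pos: [0.5569, -0.3037, 0.1371]
tcp_rot: [-180.0, 0.0, 85.7]
ft_force: [1.8, -0.9, -2.5]
finger_gap: 0.0096
cm [-0.04  0.52  1.26] rad [-0.0002  0.0006 -0.0018]
12.9 [ 0.5569 -0.3037  0.1371] [-1.7999e+02  3.0000e-02  8.5690e+01] F [ 1.8 -0.9 -2.5] T [-0.12 -0.65  0.01] gap 0.0096 q [  4.  28.  24. 103. -14.  52.  31.]
time: 13.2
tool_pos: [0.5585, -0.3038, 0.1363]
tcp_rot: [-179.9, 0.0, 85.7]
ft_force: [0.6, -0.9, -3.3]
finger_gap: 0.0099
cm [-0.05  0.36  1.18] rad [-0.001   0.0004 -0.002 ]
13.2 [ 0.5585 -0.3038  0.1363] [-1.7994e+02  2.0000e-02  8.5690e+01] F [ 0.6 -0.9 -3.3] T [ 0.03 -0.21  0.01] gap 0.0099 q [  4.  28.  24. 103. -14.  52.  31.]
time: 13.5
tool_pos: [0.5606, -0.304, 0.136]
tcp_rot: [-180.0, 0.0, 85.7]
ft_force: [0.5, -0.3, -5.6]
finger_gap: 0.0097
cm [-0.04  0.14  1.15] rad [-0.0007  0.0005 -0.0019]
13.5 [ 0.5606 -0.304   0.136 ] [-1.7996e+02  3.0000e-02  8.5690e+01] F [ 0.5 -0.3 -5.6] T [ 0.03  0.01 -0.01] gap 0.0097 q [  4.  28.  24. 103. -14.  52.  31.]
```

The support has vanished and the full weight is back on the gripper, so the hole is over the nose. Lower it.

```bash
for i in 1 2 3; do python3 -m jog '[0,0,0.1,0,0,0,0,0,0.2,0,0,0,0,0,0.2,0,0,0]'; python3 d.py 0.562 -0.3045 0.1245 -4.2 0; done
```

```text
time: 13.8
tool_pos: [0.5605, -0.304, 0.134]
tcp_rot: [-180.0, 0.0, 85.7]
ft_force: [-0.2, 0.2, -5.3]
finger_gap: 0.0096
cm [-0.04  0.15  0.95] rad [-0.0006  0.0005 -0.002 ]
13.8 [ 0.5605 -0.304   0.134 ] [-1.7996e+02  3.0000e-02  8.5690e+01] F [-0.2  0.2 -5.3] T [ 0.04  0.04 -0.07] gap 0.0096 q [  4.  28.  24. 103. -14.  52.  31.]
time: 14.1
tool_pos: [0.5607, -0.3041, 0.1321]
tcp_rot: [-180.0, 0.0, 85.7]
ft_force: [1.6, -0.4, -5.2]
finger_gap: 0.01
cm [-0.03  0.13  0.75] rad [-0.0002  0.0007 -0.002 ]
14.1 [ 0.5607 -0.3041  0.1321] [-1.7999e+02  4.0000e-02  8.5680e+01] F [ 1.6 -0.4 -5.2] T [-0.06 -0.27 -0.04] gap 0.01 q [  5.  28.  24. 103. -14.  52.  31.]
time: 14.4
tool_pos: [0.5608, -0.3041, 0.1301]
tcp_rot: [-180.0, 0.0, 85.7]
ft_force: [2.2, -1.6, -4.4]
finger_gap: 0.0099
cm [-0.03  0.13  0.56] rad [-0.0002  0.0007 -0.0019]
14.4 [ 0.5608 -0.3041  0.1301] [-1.7999e+02  4.0000e-02  8.5690e+01] F [ 2.2 -1.6 -4.4] T [-0.13 -0.43  0.03] gap 0.0099 q [  5.  29.  24. 103. -15.  51.  31.]
```

```bash
for i in 1 2 3; do python3 -m jog '[0,0.05,0.1,0,0,0,0,0.05,0.2,0,0,0,0,0.05,0.2,0,0,0]'; python3 d.py 0.562 -0.3045 0.1245 -4.2 0; done
```

```text
time: 14.7
tool_pos: [0.5612, -0.3041, 0.1283]
tcp_rot: [-180.0, 0.0, 85.7]
ft_force: [-0.3, 1.0, 1.7]
finger_gap: 0.0098
cm [-0.03  0.09  0.38] rad [-0.0003  0.0005 -0.0021]
14.7 [ 0.5612 -0.3041  0.1283] [-1.7998e+02  3.0000e-02  8.5680e+01] F [-0.3  1.   1.7] T [0.18 0.22 0.07] gap 0.0098 q [  5.  29.  24. 103. -15.  51.  31.]
time: 15.0
tool_pos: [0.5617, -0.3043, 0.1262]
tcp_rot: [-180.0, 0.0, 85.7]
ft_force: [-0.9, -0.2, 2.6]
finger_gap: 0.0096
cm [-0.02  0.03  0.17] rad [-0.0002  0.0007 -0.0021]
15.0 [ 0.5617 -0.3043  0.1262] [-1.7999e+02  4.0000e-02  8.5680e+01] F [-0.9 -0.2  2.6] T [0.04 0.24 0.02] gap 0.0096 q [  5.  29.  24. 103. -15.  51.  31.]
time: 15.3
tool_pos: [0.5623, -0.3044, 0.1246]
tcp_rot: [180.0, 0.0, 85.7]
ft_force: [-3.2, 0.9, 8.2]
finger_gap: 0.01
cm [-0.01 -0.03  0.01] rad [ 0.0002  0.0008 -0.0021]
15.3 [ 0.5623 -0.3044  0.1246] [1.7999e+02 4.0000e-02 8.5680e+01] F [-3.2  0.9  8.2] T [ 0.24  0.62 -0.07] gap 0.01 q [  5.  29.  24. 103. -15.  51.  31.]
```

Collar contact came at 0.128 as predicted, and it is now nearly home at 0.1246. Press firmly and relieve the side load.

```bash
for i in 1 2; do python3 -m jog '[0,-0.02,0.05,0,0,0,0,-0.02,0.07,0,0,0,0,-0.02,0.07,0,0,0,0,-0.02,0.07,0,0,0]'; python3 d.py 0.562 -0.3045 0.1245 -4.2 0; done
```

```text
time: 15.7
tool_pos: [0.5623, -0.3044, 0.1246]
tcp_rot: [179.9, 0.0, 85.7]
ft_force: [-5.8, 3.0, 16.3]
finger_gap: 0.0096
cm [-0.01 -0.03  0.01] rad [ 0.0009  0.0006 -0.0022]
15.7 [ 0.5623 -0.3044  0.1246] [1.7995e+02 4.0000e-02 8.5670e+01] F [-5.8  3.  16.3] T [0.66 1.22 0.03] gap 0.0096 q [  5.  29.  24. 103. -15.  51.  31.]
time: 16.1
tool_pos: [0.5623, -0.3044, 0.1245]
tcp_rot: [179.9, 0.0, 85.7]
ft_force: [-7.2, 4.5, 26.0]
finger_gap: 0.0096
cm [-0.01 -0.03 -0.  ] rad [ 0.0015  0.0005 -0.0021]
16.1 [ 0.5623 -0.3044  0.1245] [1.7991e+02 3.0000e-02 8.5680e+01] F [-7.2  4.5 26. ] T [ 1.04  1.72 -0.03] gap 0.0096 q [  5.  29.  24. 103. -15.  51.  31.]
```

Hard stop at z = 0.1245, exactly home (0.087 + 0.0375). Relieve the lateral load to confirm that the seating is even.

```bash
python3 -m jog '[0.03,-0.05,-0.02,0,0,0,0.05,-0.1,-0.02,0,0,0,0.05,-0.1,-0.02,0,0,0,0.05,-0.1,-0.02,0,0,0]'; python3 d.py 0.562 -0.3045 0.1245 -4.2 0
python3 - <<'E'
import cv2,numpy as np
from plant import cams
from h import *
s=cams.grab_frame("side")[280:470,300:570,::-1];cv2.imwrite("pics/s5.png",cv2.resize(s,None,fx=2.9,fy=2.9,interpolation=cv2.INTER_CUBIC))
cv2.imwrite("pics/top5.png",cams.grab_frame("top")[:,:,::-1])
E
```

```text
time: 16.5
tool_pos: [0.5623, -0.3044, 0.1245]
tcp_rot: [179.8, 0.1, 85.7]
ft_force: [-0.5, -0.5, 15.8]
finger_gap: 0.0097
cm [-0.01 -0.03  0.  ] rad [ 0.0033  0.0017 -0.0021]
16.5 [ 0.5623 -0.3044  0.1245] [1.7981e+02 1.0000e-01 8.5680e+01] F [-0.5 -0.5 15.8] T [-0.03 -0.01  0.02] gap 0.0097 q [  5.  29.  24. 103. -15.  51.  31.]
```

View pics/s5.png

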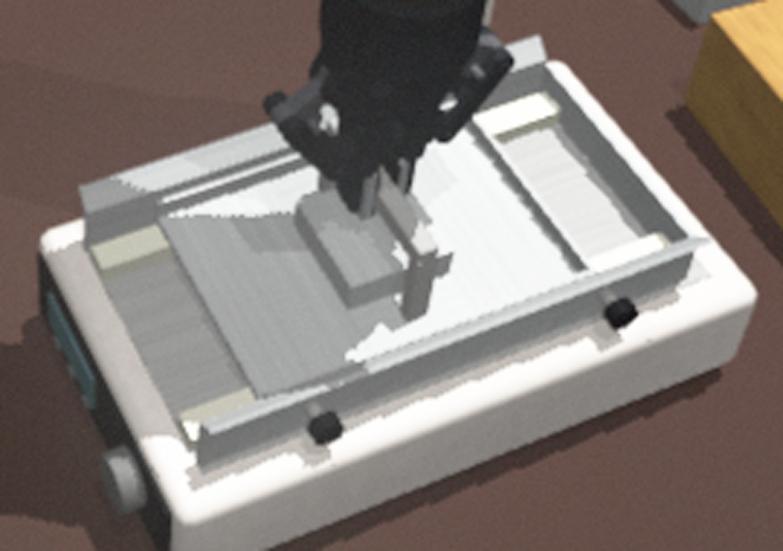

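The platform is flat on both runners; the lateral force and moments are about zero with 15.8 N pressing. Last check of the bench and that the press is steady.

```bash
python3 -m jog '[0,0,0,0,0,0,0,0,0,0,0,0,0,0,0,0,0,0,0,0,0,0,0,0,0,0,0,0,0,0,0,0,0,0,0,0]'; python3 d.py 0.562 -0.3045 0.1245 -4.2 0
```

```text
time: 17.2
tool_pos: [0.5623, -0.3044, 0.1245]
tcp_rot: [179.8, 0.1, 85.7]
ft_force: [-0.3, -0.5, 16.5]
finger_gap: 0.0099
cm [-0.01 -0.03  0.  ] rad [ 0.0033  0.0017 -0.0021]
17.2 [ 0.5623 -0.3044  0.1245] [1.7981e+02 1.0000e-01 8.5680e+01] F [-0.3 -0.5 16.5] T [ 0.03 -0.03  0.01] gap 0.0099 q [  5.  29.  24. 103. -15.  51.  31.]
```

View pics/top5.png

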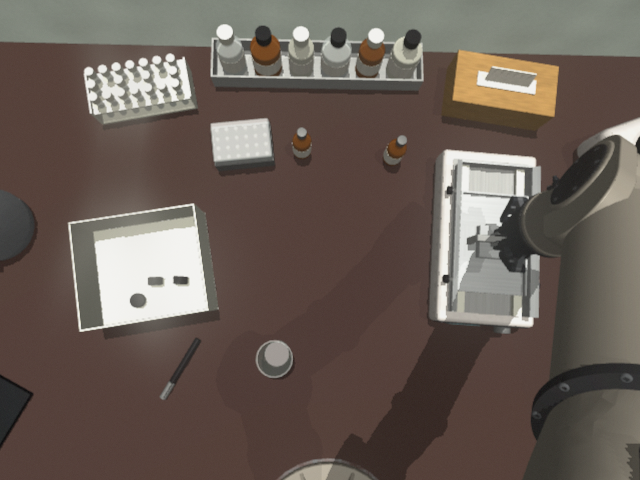

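The three caps lie in the tub at (155,281), (181,280) and (138,300), and all the bystanders are where they started. Handing in.

```bash
python3 -c "
from plant import job
print(job.finish_job())"
```

```text
the job is handed in; nothing more can be done
None
```

The job is done and handed in at about 17 s of the 64 s allowed. I tipped all three caps off the platform's open end into the tub. I then set the platform down at the guides' front end, slid it back about 40 mm until it dropped over the pin, and pressed it home.

**Last checks**
- **Seating:** the tool stopped firmly at z = 0.1245 m, the height worked out for fully home on the runners. The pin nose and the sprung collar were also met at the heights predicted.
- **Press:** steady at about 16 N down while still gripping the handle, with side forces and moments about zero.
- **Bench:** the last top picture shows all three caps in the tub, and the bottles, tip box, pen and beaker where they started.

**What disagreed**
- **Grip position:** I held the handle about 6 mm off its centre and allowed for that afterwards.
- **Side load:** about 7 N built up while pressing. I removed it with a small correction before handing in.
- **Platform angle:** before set-down the camera measured -2.4° to -3.8°, against -4.2° expected. It went in without binding.
- **Joint 6:** it read about 9°, right at its lower limit of 9.26°, while tipping. The reading was rounded, so I can't say which side of the limit it was on. It moved away again straight afterwards.
- **Wrist moment:** it read 1.7 N m at full tilt, which I didn't explain; it was back near zero once level.

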